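# Hitch the hoist coupler to the stone's lifting stud

## Task

Get the stone ready for the hoist: lower the loose hoist coupler by its bail over the ball-headed stud on the stone, push it down until it snaps fully home with its foot flat on the stone, and only then press its latch lever all the way down so that the jaw closes under the ball. Be gentle with the stone, do not knock about the chisels, wedge and shackle lying nearby, and let go at the end.

Things in the scene. Friction and masses are not known exactly. Their poses are not given: they have to be found in the camera images.
- stone: Fixed pale stone block, 190 x 160 mm, 75 mm thick, its far edge propped on a timber batten: its top face slopes down 0.20 rad towards its -x side (the robot's side, turned by up to 0.4 rad either way). A roll moulding 12 mm high runs along the high edge, over 65 mm from the pencil cross. Origin: on the bench under its middle; z vertical, not square to the top face
- mark: Pencilled setting-out cross on the stone's sloping top face. Origin: on the face, at the crossing; z axis: square to the face, out of the stone; -x axis: down the slope. The ball-headed lifting stud stands square to the face near it, where sound stone was found: up to 15 mm off the cross along x and y each. Its true place is not given, it must be seen or felt
- coupler_mid (a point): Loose steel hoist coupler, about 0.8 kg, standing on the bench at the start. Point on its axis, 59 mm above the underside of its foot; z up its axis, -x towards the latch lever. Dark bell 54 mm across, 67 mm high, on a round foot 86 mm across, 8 mm thick; above it a bail (handle). Fully home this point lies on the stud's axis, 59 mm from the stone's face
- coupler_bail (a point): Middle of the bail's straight top bar, on the coupler's axis, 112 mm above the underside of the foot: round bright bar 12 mm thick, 42 mm long, along the coupler's x axis; fixed to the bell, 39 mm of free height under it, free air on both its y sides. The coupler can swing about the bar in the fingers
- coupler_mouth (a point): Middle of the coupler's open mouth, level with the underside of its foot. Bore 39 mm wide, mouth flared to 42 mm. The stud: bright ball 36 mm across, centre 36 mm from the face, neck 18 mm. Three spring pins in the bore stop the ball with the foot still about 17 mm from the stone; the coupler's weight does not pass them, 10 to 15 N more does: it snaps on until the foot sits flat
- latch (a joint): Latch lever, rad: 0 fully up (open, 1.05 rad above the foot's plane), 1.05 fully down (shut, parallel to the foot); 0 to 0.3 at the start. Stays where left; takes about 3 N at its end. Pivot along the coupler's y axis, 32 mm from its axis on the -x side, 40 mm above the underside of the foot. Its jaw shuts under the ball only if the coupler is fully home, else the lever stops part-way
- latch_pad (a point): Middle of the upper face of the flat pad at the lever's free end, 72 mm from its pivot (and 4 mm above the lever's centre line). The pad is 32 mm long, 20 mm wide, 8 mm thick; bright steel
- flat_chisel: bystander: flat chisel 180 mm long lying between the two work places, origin under its middle
- claw_chisel: bystander: chisel 180 mm long lying beside the stone, origin under its middle
- wedge: bystander: wooden wedge 90 mm long lying beside the stone, on its other side, origin under its middle
- shackle: bystander: steel shackle 60 mm wide lying beside the coupler at the start, origin under its middle

How it is judged (in metres and radians):
On the way, in this order (a step that is already met when the one before it is completed fails the run):
1. the coupler pushed fully home on the ball, its foot on the stone, while the latch lever is still up (z of coupler_mid in the frame of mark below 0.062 m and distance between coupler_mid and mark below 0.0648 m and angle between the z axis of coupler_mid and the z axis of mark, either way round below 0.06 rad and value of joint latch below 0.6 rad), for 0.2 s.
2. the latch lever pressed fully down (value of joint latch above 0.98 rad), for 0.2 s.
At the end, for the whole second after the job is handed in: The coupler is fully home on the stud (its foot within 3 mm of the stone, flat to it within 0.06 rad, over the pencilled cross) with the latch lever shut (above 0.98 rad), at rest and released (z of coupler_mid in the frame of mark between 0.055 and 0.062 m and distance between coupler_mid and mark below 0.0648 m and angle between the z axis of coupler_mid and the z axis of mark, either way round below 0.06 rad and value of joint latch above 0.98 rad and linear speed of coupler below 0.02 m/s); the robot touches nothing.
It fails at once if the coupler struck or pressed on the stone, its stud included, with more than 120 N (contact force between coupler and stone above 120 N).
It fails at once if the fingers or arm pressed on the stone with more than 30 N (contact force between the arm and stone above 30 N).
It fails at once if a chisel, the wedge or the shackle moved by more than 30 mm (distance of any of flat_chisel, claw_chisel, wedge, shackle from where it was at the start of the episode above 0.03 m).
It also fails if it takes over 64 s, if anything falls off the work surface, if the arm or the gripper's body presses on something with over 40 N, if the wrist force passes 120 N, or if a joint passes its speed limit or range.

## Robot

A 7-joint arm with a two-finger parallel gripper is mounted at the origin on the work surface. World frame = base frame: x ahead of the robot, y to its left, z up, the work surface at z = 0. Lengths are in mm, angles in rad, forces in N, time in s.
With the tool pointing down it reaches from about 400 to 900 mm from the base axis. Payload 5.5 kg.
Tool frame: the origin (TCP) lies on the front face of the gripper's body, between the roots of the fingers; the fingertips stand 66 mm ahead of it and the grasp point (between the pads) lies 47 mm ahead of it; z points along the fingers, y is the line along which they close (so a half turn about z gives the same grasp; the last joint's range is limited). The gripper opens to 92 mm and grips with 3 to 60 N. Pads are 19 mm wide; open, the fingers measure 130 mm over their backs; the gripper's body (75 mm by 190 mm) begins 47 mm behind the grasp point.
Start: joints at [1.397, 0.501, -0.427, 1.55, 0.221, 1.138, -0.21], TCP at [275.007, -588.957, 292.229] pointing down, gripper open.
Joint ranges: [-2.88, 2.88], [-0.31, 2.03], [-1.54, 1.56], [0.2, 2.42], [-1.41, 4.55], [0.19, 2.02], [-2.57, 2.57]. Speed limits (rad/s): [2.57, 2.57, 3.14, 3.14, 3.14, 3.14, 3.14].

## Interface

Orientations are given as a rotation vector (axis times angle).
In Python, from workcell import sensors, camera, hand_in gives the robot as it stands. The module is installed in compiled form; this text tells all that it offers.
- The arm moves only by the shell command python3 -m creep 'ROWS' [OPENING]. ROWS is a JSON object of lists of equal length, an entry for each row: "delta_pos": the shift along the tool's x, y, z in mm, a list of three; "twist": the turn about the tool's z in degrees. In form: {"delta_pos": [[dx, dy, dz], ...], "twist": [twist, ...]}. A call has 1 to 5 rows; each row is the pose to reach, as a shift and turn from the pose commanded when the call began, along the tool's axes at that moment; what a row does not reach only later rows make up. A row lasts 1/12 s, in which the tool goes at most 41.7 mm and 7.16 degrees, less where a joint would pass 70% of its speed; a pose out of reach is approached as far as the arm can. A call with a gripper value outside its range is refused whole. OPENING is the opening, from 0 (shut) to 1 (fully open), set as the call begins (- or left out, the last holds). The fingers move at their own pace and stop on an object; the grip force is fixed at half the most. Time passes only in rows, so rows that repeat a pose let the fingers close. It gives the time, the measured TCP pose, the force, the opening and the grip force at its end, in the units of the state.
- sensors.read_state(): the state, without advancing time (a new reading comes with each control period).
- camera(name): name is "scene" or "top"; returns a dict with "frame" (384x512x3 uint8, blue, green, red), "fx", "fy", "cx", "cy" (pixels), "T" (4x4, takes a point from camera to world coordinates). Camera axes: x right, y down, z forward; pixel columns grow to the right and rows downward; lengths in mm; the calibration is good to about 2 mm. A picture is of the moment at which its call begins. There is no depth.
- hand_in(): hands the job in; it is judged then, once.
The state is a dict: "clock": time; "qpos": joint angles; "qd": joint speeds; "joint_torque": joint torques, N m; "tcp_pos": TCP position; "orientation": TCP orientation; "force": force on the tool from outside, world axes, zero at the start; "moment": the same for the moment, N m; "width": finger opening in mm; "grasp_force": force on a finger pad.
Only numpy, scipy, OpenCV 4.12 (cv2) and the standard library are available. Lean on these libraries where they do the work, as an engineer would, in place of code of your own. Each camera call takes 0.05 s, during which the arm holds its last target. There are 200 camera calls.

## Working session

There is one attempt and no reset: what is moved stays moved. The work goes in short steps, Python scripts to look and compute and a shell command to move; the robot and the scene stay as the last step left them, time stands still between calls to the robot, and variables do not carry over. Pictures are saved under pics/ and viewed, at most 12 in all, crops included, and the job is handed in when it is done.

```bash
mkdir -p pics; cat > h.py <<'E'
import numpy as np, cv2
from workcell import sensors, camera, hand_in
from scipy.spatial.transform import Rotation as R
def ray(c,u,v):
    d=np.array([(u-c["cx"])/c["fx"],(v-c["cy"])/c["fy"],1.]);T=np.array(c["T"]);return T[:3,3],T[:3,:3]@d
def onz(c,u,v,z):
    o,d=ray(c,u,v);return o+d*(z-o[2])/d[2]
def two(c1,p1,c2,p2):
    o1,d1=ray(c1,*p1);o2,d2=ray(c2,*p2)
    s=np.linalg.lstsq(np.c_[d1,-d2],o2-o1,rcond=None)[0]
    a=o1+d1*s[0];b=o2+d2*s[1];return (a+b)/2,np.linalg.norm(a-b)
def proj(c,p):
    T=np.array(c["T"]);q=T[:3,:3].T@(np.array(p)-T[:3,3]);return [round(float(c["fx"]*q[0]/q[2]+c["cx"]),1),round(float(c["fy"]*q[1]/q[2]+c["cy"]),1)]
E
python3 - <<'E'
from h import *
for n in("scene","top"):
    c=camera(n);cv2.imwrite(f"pics/{n}0.png",cv2.resize(c["frame"],(800,600),interpolation=cv2.INTER_CUBIC))
    print(n,c["fx"],c["cx"],c["cy"],np.round(c["T"],3).tolist())
s=sensors.read_state();print({k:np.round(v,3).tolist() for k,v in s.items()})
print(R.from_rotvec(s["orientation"]).as_matrix().round(3))
E
```

```text
scene 350.7751119129549 260.32020873997794 188.7859567333769 [[-0.776, 0.449, -0.442, 1032.483], [0.63, 0.549, -0.549, 526.264], [-0.004, -0.705, -0.709, 793.981], [0.0, 0.0, 0.0, 1.0]]
top 423.888106418117 252.77753097227276 180.306226325844 [[0.001, -0.995, 0.104, 451.547], [-1.0, -0.001, 0.001, -4.545], [-0.001, -0.104, -0.995, 1244.028], [0.0, 0.0, 0.0, 1.0]]
{'clock': 0.1, 'qpos': [1.397, 0.502, -0.427, 1.551, 0.221, 1.138, -0.21], 'qd': [-0.0, -0.002, 0.0, -0.003, 0.001, 0.0, 0.0], 'joint_torque': [-0.011, -56.787, -5.838, -27.991, -0.069, 0.024, 0.0], 'tcp_pos': [274.697, -588.521, 291.28], 'orientation': [-3.065, -0.68, 0.0], 'force': [0.38, 0.213, -0.57], 'moment': [0.01, 0.023, -0.063], 'grasp_force': 0.0, 'width': 91.746}
[[ 0.906  0.423 -0.001]
 [ 0.423 -0.906  0.002]
 [ 0.    -0.002 -1.   ]]
```

View pics/scene0.png

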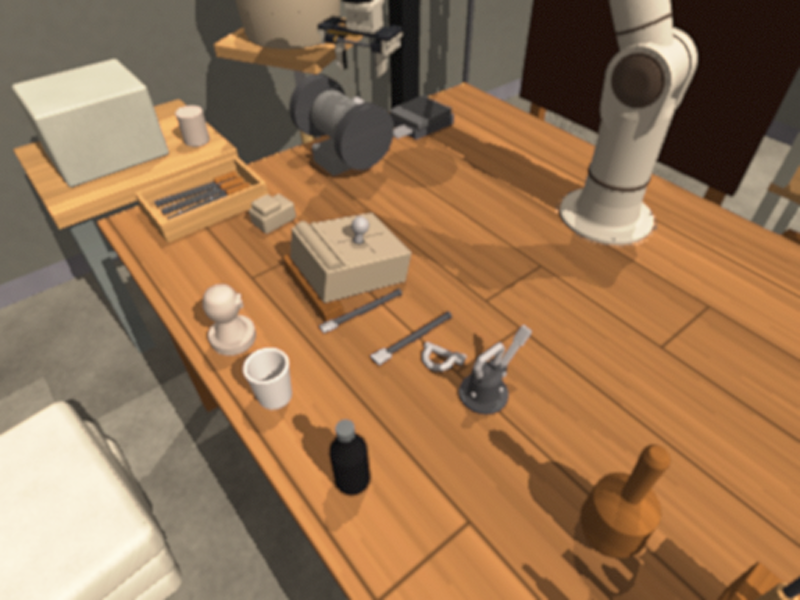

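View pics/top0.png

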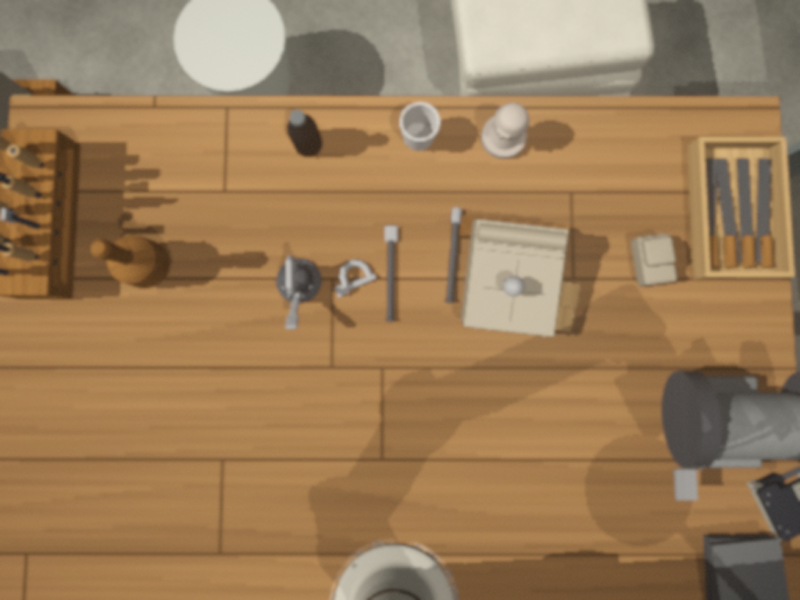

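The scene shows the coupler standing with its lever toward the robot (about 485,375 scene; 298,280 top) and the stone with the ball stud (360,228 scene; 513,285 top). I'll zoom in on both.

```bash
python3 - <<'E'
from h import *
t=camera("top")["frame"];s=camera("scene")["frame"]
# each crop 66x50 -> 396x300 (x6)
f=lambda im,u,v,w,h,W=400,H=300:cv2.resize(im[v:v+h,u:u+w],(W,H),interpolation=cv2.INTER_CUBIC)
a=np.vstack([np.hstack([f(t,164,150,80,60),f(s,270,200,80,60)]),np.hstack([f(t,286,135,100,75),f(s,176,130,100,75)])])
cv2.imwrite("pics/crop1.png",a)
E
```

```text
(no output)
```

View pics/crop1.png

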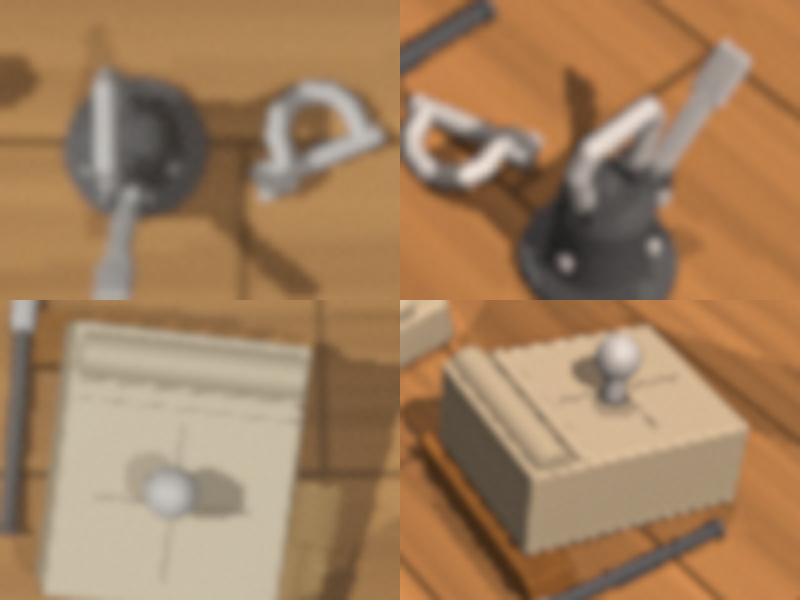

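```bash
python3 - <<'E'
from h import *
t=camera("top");s=camera("scene")
bar,e=two(t,(184.8,177),s,(314.4,226));print("bar",bar.round(1),e)
b0=onz(t,164+106/5,150+75/5,112);b1=onz(t,164+103/5,150+192/5,112);print("bar ends@112",b0.round(1),b1.round(1))
print("foot ctr@8",onz(t,191.2,179.4,8).round(1), "bar top@112",onz(t,184.8,177,112).round(1),"scene",onz(s,314.4,226,112).round(1))
l0=onz(t,164+131/5,150+195/5,45);l1=onz(t,164+112/5,150+290/5,95);print("lever",l0.round(1),l1.round(1))
ball,e=two(t,(328.5,183.5),s,(231,144));print("ball",ball.round(1),e)
y=-.097;n=np.array([-np.sin(.2)*np.cos(y),-np.sin(.2)*np.sin(y),np.cos(.2)])
print("n",n.round(3),"face",(ball-36*n).round(1),"home bar",(ball+76*n).round(1))
# crude masks refine ball
for nm,c,(u,v) in(("t",t,(328,183)),("s",s,(231,144))):
    im=c["frame"][v-12:v+12,u-12:u+12].astype(int);m=((im.max(2)-im.min(2))<18)&(im.max(2)>110)
    k,l,st,ce=cv2.connectedComponentsWithStats(m.astype(np.uint8));print(nm,st.tolist(),(ce+[u-12,v-12]).round(1).tolist())
E
```

```text
bar [580.  180.4 104. ] 0.7633554319952375
bar ends@112 [611.4 178.9 112. ] [548.1 179.4 112. ]
foot ctr@8 [583.5 177.4   8. ] bar top@112 [578.9 179.4 112. ] scene [585.5 184.1 112. ]
lever [552.2 174.4  45. ] [496.4 176.3  95. ]
ball [ 560.4 -204.4  121.3] 1.1374447963385095
n [-0.198  0.019  0.98 ] face [ 567.5 -205.1   86. ] home bar [ 545.4 -203.   195.7]
t [[0, 0, 24, 24, 448], [6, 6, 13, 12, 128]] [[327.3, 182.5], [328.2, 182.6]]
s [[0, 0, 24, 24, 541], [7, 11, 7, 12, 35]] [[230.6, 143.1], [228.7, 149.0]]
```

```bash
python3 -m creep '{"delta_pos":[[29.5,-27.5,0],[59,-55,0],[88.5,-82.5,0],[118,-110,0],[147.5,-137.5,0]],"twist":[5,10,15,20,25]}' 1
python3 -m creep '{"delta_pos":[[15,-38,0],[30,-76,0],[45,-114,0],[60,-152,0],[75,-190,0]],"twist":[0,0,0,0,0]}'
python3 -m creep '{"delta_pos":[[15,-38,0],[30,-76,0],[45,-114,0],[60,-152,0],[75,-190,0]],"twist":[0,0,0,0,0]}'
python3 -m creep '{"delta_pos":[[15,-38,0],[30,-76,0],[45,-114,0],[60,-152,0],[75,-190,0]],"twist":[0,0,0,0,0]}'
```

```text
clock: 0.72
tcp_pos: [350.8, -400.1, 292.3]
orientation: [3.141, -0.007, 0.0]
force: [0.7, 0.2, 0.4]
width: 91.7
grasp_force: 0.0
clock: 1.13
tcp_pos: [425.7, -210.0, 292.6]
orientation: [3.141, 0.001, 0.001]
force: [1.4, -0.3, -0.1]
width: 91.8
grasp_force: 0.0
clock: 1.55
tcp_pos: [500.7, -20.0, 292.6]
orientation: [3.141, 0.0, 0.001]
force: [1.3, -0.6, -0.1]
width: 91.8
grasp_force: 0.0
clock: 1.97
tcp_pos: [575.7, 169.9, 292.2]
orientation: [3.141, -0.0, 0.0]
force: [1.1, -0.2, 0.6]
width: 92.1
grasp_force: 0.0
```

```bash
python3 -m creep '{"delta_pos":[[6,-9.5,20],[6,-9.5,50],[6,-9.5,80],[6,-9.5,80],[6,-9.5,80]],"twist":[0,0,0,0,0]}'
python3 - <<'E'
from h import *
t=camera("top")["frame"];s=camera("scene")["frame"]
f=lambda im,u,v,w,h,W=400,H=300:cv2.resize(im[v:v+h,u:u+w],(W,H),interpolation=cv2.INTER_CUBIC)
cv2.imwrite("pics/crop2.png",np.hstack([f(t,144,135,80,60),f(s,270,190,80,60)]))
E
```

```text
clock: 2.38
tcp_pos: [580.1, 177.2, 210.9]
orientation: [3.141, 0.001, -0.006]
force: [0.1, 0.9, 0.1]
width: 92.2
grasp_force: 0.0
```

View pics/crop2.png

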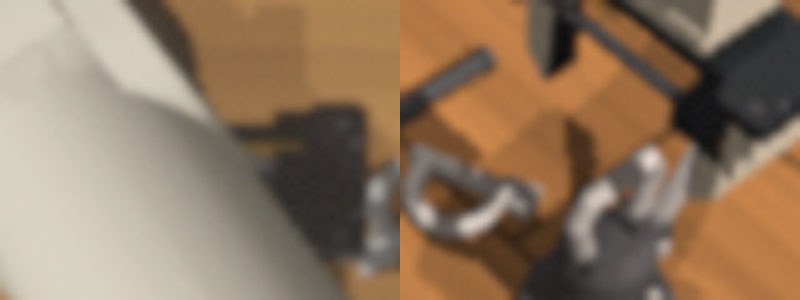

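The gripper is above the bail, with open air around it and the lever outside the fingers. I'll descend and grip.

```bash
python3 -m creep '{"delta_pos":[[0,0,20],[0,0,40],[0,0,53],[0,0,53],[0,0,53]],"twist":[0,0,0,0,0]}'
python3 -m creep '{"delta_pos":[[0,0,0],[0,0,0],[0,0,0],[0,0,0],[0,0,0]],"twist":[0,0,0,0,0]}' 0
python3 -m creep '{"delta_pos":[[0,0,0],[0,0,0],[0,0,0],[0,0,0],[0,0,0]],"twist":[0,0,0,0,0]}'

```

```text
clock: 2.9
tcp_pos: [581.6, 177.6, 160.1]
orientation: [-3.141, -0.0, -0.001]
force: [-0.3, 0.1, 0.7]
width: 91.8
grasp_force: 0.0
clock: 3.32
tcp_pos: [581.4, 177.7, 159.7]
orientation: [-3.141, -0.001, -0.001]
force: [-0.8, -0.4, 0.4]
width: 62.8
grasp_force: 0.0
clock: 3.73
tcp_pos: [581.2, 177.7, 159.2]
orientation: [3.142, 0.001, -0.0]
force: [0.1, 0.4, -1.0]
width: 30.1
grasp_force: 0.0
```

```bash
python3 -m creep '{"delta_pos":[[0,0,0],[0,0,0],[0,0,0],[0,0,0],[0,0,0]],"twist":[0,0,0,0,0]}'
python3 -m creep '{"delta_pos":[[0,0,0],[0,0,0],[0,0,-10],[0,0,-25],[0,0,-40]],"twist":[0,0,0,0,0]}'
python3 -m creep '{"delta_pos":[[0,0,-30],[0,0,-60],[0,0,-90],[0,0,-110],[0,0,-110]],"twist":[0,0,0,0,0]}'
python3 - <<'E'
from h import *
t=camera("top")["frame"];s=camera("scene")["frame"]
f=lambda im,u,v,w,h,W=400,H=300:cv2.resize(im[v:v+h,u:u+w],(W,H),interpolation=cv2.INTER_CUBIC)
cv2.imwrite("pics/crop3.png",np.hstack([f(t,134,125,120,90),f(s,260,140,120,90)]))
E
```

```text
clock: 4.15
tcp_pos: [581.4, 178.6, 159.4]
orientation: [-3.14, -0.002, -0.001]
force: [0.1, 2.7, -0.2]
width: 10.7
grasp_force: 29.9
clock: 4.57
tcp_pos: [579.4, 175.5, 197.8]
orientation: [3.138, -0.0, -0.009]
force: [0.5, 0.4, -6.4]
width: 11.0
grasp_force: 29.9
clock: 4.98
tcp_pos: [582.5, 177.4, 313.5]
orientation: [3.142, -0.001, 0.008]
force: [2.0, 0.8, -7.1]
width: 11.0
grasp_force: 29.9
```

View pics/crop3.png

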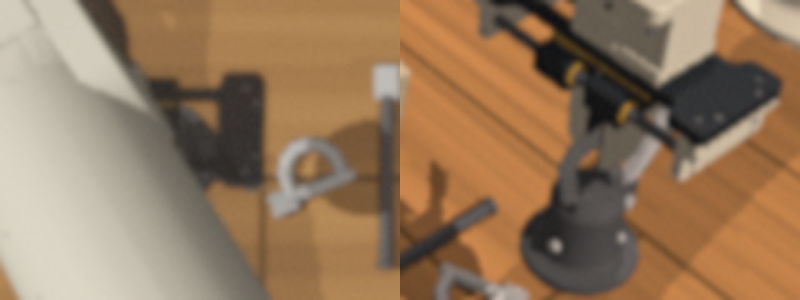

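The coupler hangs upright in the fingers. I'll carry it gently over the stud and turn it so that the bail bar runs across the slope.

```bash
python3 -m creep '{"delta_pos":[[0,4,-10],[-1,14,-20],[-2,30,-22],[-3,50,-22],[-4,72,-22]],"twist":[0,0,0,0,0]}'
python3 -m creep '{"delta_pos":[[-1,22,0],[-2,44,0],[-3,66,0],[-5,88,0],[-6,110,0]],"twist":[0,0,0,0,0]}'
python3 -m creep '{"delta_pos":[[-1,22,0],[-2,44,0],[-3,66,0],[-5,88,0],[-6,110,0]],"twist":[0,0,0,0,0]}'
python3 -m creep '{"delta_pos":[[-1,22,0],[-2,44,0],[-4,64,0],[-5,78,0],[-6,87,0]],"twist":[0,0,0,0,0]}'
python3 -m creep '{"delta_pos":[[0,3,0],[0,3,0],[0,3,0],[0,3,0],[0,3,0]],"twist":[-4,-10,-17,-23,-29]}'
python3 -m creep '{"delta_pos":[[0,0,0],[0,0,0],[0,0,0],[0,0,0],[0,0,0]],"twist":[-7,-14,-21,-27,-33]}'
python3 -m creep '{"delta_pos":[[0,0,0],[0,0,0],[0,0,0],[0,0,0],[0,0,0]],"twist":[-6,-12,-17,-21,-22.4]}'
python3 -m creep '{"delta_pos":[[0,0,0],[0,0,0],[0,0,0],[0,0,0],[0,0,0]],"twist":[0,0,0,0,0]}'
python3 - <<'E'
from h import *
ct=camera("top");cs=camera("scene");t=ct["frame"];s=cs["frame"]
f=lambda im,u,v,w,h,W=400,H=300:cv2.resize(im[v:v+h,u:u+w],(W,H),interpolation=cv2.INTER_CUBIC)
cv2.imwrite("pics/crop4.png",np.hstack([f(t,276,135,100,75),f(s,176,80,120,90)]))
st=sensors.read_state();print(R.from_rotvec(st["orientation"]).as_matrix().round(3),np.round(st["qpos"],2))
E
```

```text
clock: 5.5
tcp_pos: [576.6, 104.7, 331.0]
orientation: [3.141, 0.003, -0.002]
force: [-0.0, -1.0, -8.0]
width: 10.9
grasp_force: 29.9
clock: 5.92
tcp_pos: [570.2, -6.7, 330.7]
orientation: [3.141, -0.0, -0.004]
force: [0.1, -0.7, -7.1]
width: 11.2
grasp_force: 29.9
clock: 6.33
tcp_pos: [564.0, -116.5, 330.6]
orientation: [3.141, -0.0, -0.004]
force: [0.2, -0.6, -7.6]
width: 11.4
grasp_force: 29.9
clock: 6.75
tcp_pos: [558.1, -204.6, 330.6]
orientation: [3.141, -0.005, -0.003]
force: [-0.7, -0.2, -7.1]
width: 10.7
grasp_force: 29.9
clock: 7.17
tcp_pos: [559.2, -203.5, 331.1]
orientation: [-3.038, -0.797, 0.001]
force: [-0.1, 0.5, -6.8]
width: 11.0
grasp_force: 29.9
clock: 7.58
tcp_pos: [559.2, -203.6, 331.1]
orientation: [-2.686, -1.627, 0.0]
force: [0.5, 0.1, -8.1]
width: 11.2
grasp_force: 29.9
clock: 8.0
tcp_pos: [559.1, -203.9, 331.0]
orientation: [-2.322, -2.114, 0.0]
force: [0.5, 0.9, -7.2]
width: 11.0
grasp_force: 29.9
clock: 8.42
tcp_pos: [559.4, -204.3, 331.3]
orientation: [2.327, 2.11, -0.0]
force: [-0.6, -0.2, -7.1]
width: 11.0
grasp_force: 29.9
[[ 0.097  0.995  0.   ]
 [ 0.995 -0.097 -0.   ]
 [-0.     0.    -1.   ]] [ 0.98  0.48 -0.92  1.64  0.4   1.22 -0.12]
```

View pics/crop4.png

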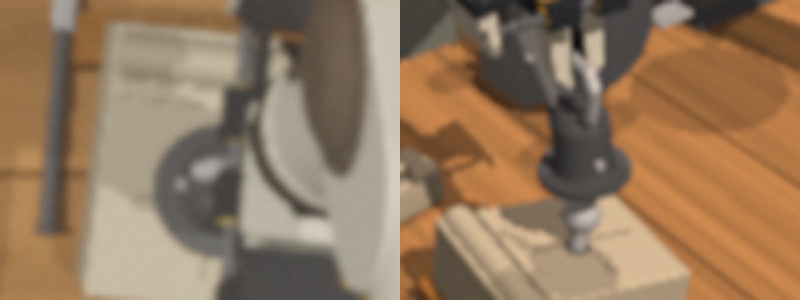

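```bash
python3 - <<'E'
from h import *
t=camera("top");s=camera("scene")
p,e=two(t,(330.5,182.5),s,(231.5,131.6));print(p.round(1),e)
q=[559.4,-204.3,176];print(proj(t,q),proj(s,q)); b=[560.4,-204.4,121.3];print(proj(t,b),proj(s,b))
print("top @176",onz(t,330.5,182.5,176).round(1),"scene @176",onz(s,231.5,131.6,176).round(1))
E
```

```text
[ 558.  -200.7  169.1] 1.9661718804055413
[332.1, 182.0] [230.0, 129.3]
[328.4, 183.7] [230.8, 144.0]
top @176 [ 558.1 -200.1  176. ] scene @176 [ 562.6 -191.9  176. ]
```

The foot hangs about 3 mm towards +y (the lever's weight tips it slightly). I'll shift to correct that and lower onto the ball while feeling for contact.

```bash
python3 -m creep '{"delta_pos":[[-2,1,6],[-2,1,14],[-2,1,20],[-2,1,25],[-2,1,28]],"twist":[0,0,0,0,0]}'
python3 -m creep '{"delta_pos":[[0,0,2],[0,0,4],[0,0,6],[0,0,8],[0,0,10]],"twist":[0,0,0,0,0]}'
python3 -m creep '{"delta_pos":[[0,0,2],[0,0,4],[0,0,5],[0,0,6],[0,0,6]],"twist":[0,0,0,0,0]}'
```

```text
clock: 9.03
tcp_pos: [559.6, -206.4, 301.8]
orientation: [-2.326, -2.11, 0.001]
force: [-0.2, 0.3, -7.7]
width: 10.9
grasp_force: 29.9
clock: 9.45
tcp_pos: [560.3, -206.5, 293.3]
orientation: [2.326, 2.111, 0.0]
force: [0.7, 0.1, -7.6]
width: 11.0
grasp_force: 29.9
clock: 9.87
tcp_pos: [560.3, -206.5, 287.2]
orientation: [2.327, 2.111, 0.0]
force: [0.8, -0.9, -8.0]
width: 11.0
grasp_force: 29.9
```

```bash
python3 -m creep '{"delta_pos":[[0,0,2],[0,0,4],[0,0,6],[0,0,8],[0,0,8]],"twist":[0,0,0,0,0]}'
python3 -m creep '{"delta_pos":[[0,0,2],[0,0,4],[0,0,6],[0,0,6],[0,0,6]],"twist":[0,0,0,0,0]}'
python3 - <<'E'
from h import *
s=camera("scene")["frame"];t=camera("top")["frame"]
f=lambda im,u,v,w,h,W=400,H=300:cv2.resize(im[v:v+h,u:u+w],(W,H),interpolation=cv2.INTER_CUBIC)
cv2.imwrite("pics/crop5.png",np.hstack([f(t,276,135,100,75),f(s,176,90,100,75)]))
E
```

```text
clock: 10.28
tcp_pos: [560.1, -206.5, 278.8]
orientation: [-2.327, -2.111, -0.0]
force: [1.2, -0.8, -8.2]
width: 10.9
grasp_force: 29.9
clock: 10.7
tcp_pos: [560.1, -206.5, 272.9]
orientation: [-2.327, -2.111, 0.0]
force: [1.6, -1.3, -7.6]
width: 11.1
grasp_force: 29.9
```

View pics/crop5.png

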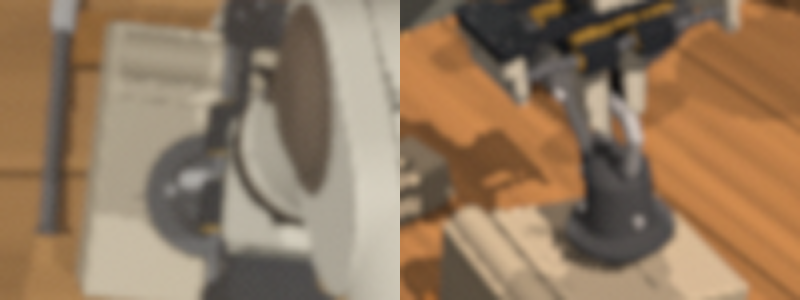

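The ball is inside the mouth. Now I'll swing the bail over onto the stud's axis.

```bash
python3 -m creep '{"delta_pos":[[0.5,-2.5,0],[1,-5,0],[1.5,-7.5,0.5],[2,-10,1],[2,-10,1]],"twist":[0,0,0,0,0]}'
python3 -m creep '{"delta_pos":[[0,-2.5,0],[0,-5,0.5],[0,-7.5,1],[0,-10,1.5],[0,-10,1.5]],"twist":[0,0,0,0,0]}'
python3 -m creep '{"delta_pos":[[0,-0.4,2],[0,-0.8,4],[0,-1.2,6],[0,-1.6,8],[0,-1.6,8]],"twist":[0,0,0,0,0]}'
```

```text
clock: 11.22
tcp_pos: [550.0, -203.5, 272.3]
orientation: [2.327, 2.111, -0.001]
force: [2.8, -0.5, -8.0]
width: 10.9
grasp_force: 30.0
clock: 11.63
tcp_pos: [540.1, -202.5, 270.7]
orientation: [2.327, 2.111, -0.0]
force: [3.9, -1.5, -7.2]
width: 11.0
grasp_force: 30.0
clock: 12.05
tcp_pos: [539.3, -202.3, 262.9]
orientation: [2.326, 2.11, 0.001]
force: [3.5, -0.8, -3.2]
width: 11.2
grasp_force: 30.0
```

```bash
python3 -m creep '{"delta_pos":[[0,1,0],[0,2,0],[0,2.2,1],[0,2.4,2],[0,2.6,3]],"twist":[0,0,0,0,0]}'
python3 -m creep '{"delta_pos":[[0,0.2,1],[0,0.4,2],[0,0.6,3]],"twist":[0,0,0]}'
python3 -m creep '{"delta_pos":[[0,0.2,1],[0,0.4,2],[0,0.6,3]],"twist":[0,0,0]}'
```

```text
clock: 12.47
tcp_pos: [541.5, -202.6, 259.8]
orientation: [2.327, 2.111, -0.0]
force: [-0.4, -0.3, 4.0]
width: 10.8
grasp_force: 30.0
clock: 12.72
tcp_pos: [541.9, -202.7, 256.1]
orientation: [-2.326, -2.11, -0.0]
force: [2.7, -0.5, -4.4]
width: 10.6
grasp_force: 30.0
clock: 12.97
tcp_pos: [542.7, -202.7, 253.2]
orientation: [-2.327, -2.111, -0.0]
force: [2.7, -0.3, -6.1]
width: 10.8
grasp_force: 30.0
```

```bash
python3 -m creep '{"delta_pos":[[0,0.2,1],[0,0.4,2],[0,0.6,3],[0,0.8,4],[0,0.8,4]],"twist":[0,0,0,0,0]}'
python3 -m creep '{"delta_pos":[[0,0.2,1],[0,0.4,2],[0,0.6,3],[0,0.6,3]],"twist":[0,0,0,0]}'
```

```text
clock: 13.38
tcp_pos: [543.5, -203.1, 249.6]
orientation: [2.327, 2.11, -0.0]
force: [4.1, -1.6, -6.9]
width: 10.8
grasp_force: 30.0
clock: 13.72
tcp_pos: [545.7, -203.9, 249.0]
orientation: [2.324, 2.107, 0.002]
force: [1.1, -3.0, 7.2]
width: 10.5
grasp_force: 30.0
```

```bash
python3 -m creep '{"delta_pos":[[0,0,1],[0,0,2],[0,0,2]],"twist":[0,0,0]}'
python3 - <<'E'
from h import *
s=camera("scene")["frame"];t=camera("top")["frame"]
f=lambda im,u,v,w,h,W=400,H=300:cv2.resize(im[v:v+h,u:u+w],(W,H),interpolation=cv2.INTER_CUBIC)
cv2.imwrite("pics/crop6.png",np.hstack([f(t,276,135,100,75),f(s,190,100,80,60)]))
E
```

```text
clock: 13.97
tcp_pos: [546.9, -204.8, 248.7]
orientation: [2.322, 2.104, 0.003]
force: [1.8, -4.9, 15.6]
width: 10.8
grasp_force: 30.0
```

View pics/crop6.png

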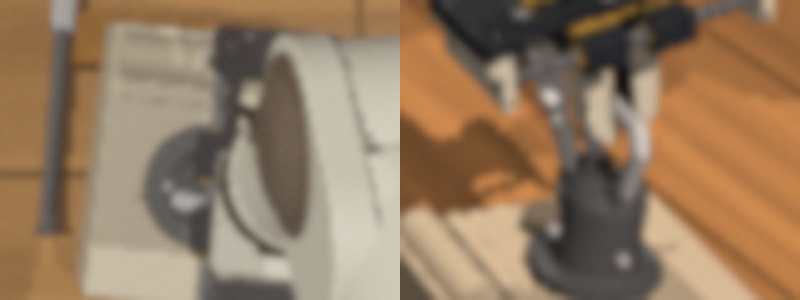

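```bash
python3 - <<'E'
from h import *
s=camera("scene");y=-.097;n=np.array([-np.sin(.2)*np.cos(y),-np.sin(.2)*np.sin(y),np.cos(.2)])
b=np.array([560.4,-204.4,121.3])
for h in(-36,-32,-32+17): print(h,proj(s,b+h*n))
im=s["frame"];cv2.imwrite("pics/crop7.png",cv2.resize(im[110:170,190:270],(800,600),interpolation=cv2.INTER_CUBIC))
E
```

```text
-36 [229.6, 153.6]
-32 [229.7, 152.6]
-15 [230.3, 148.0]
```

View pics/crop7.png

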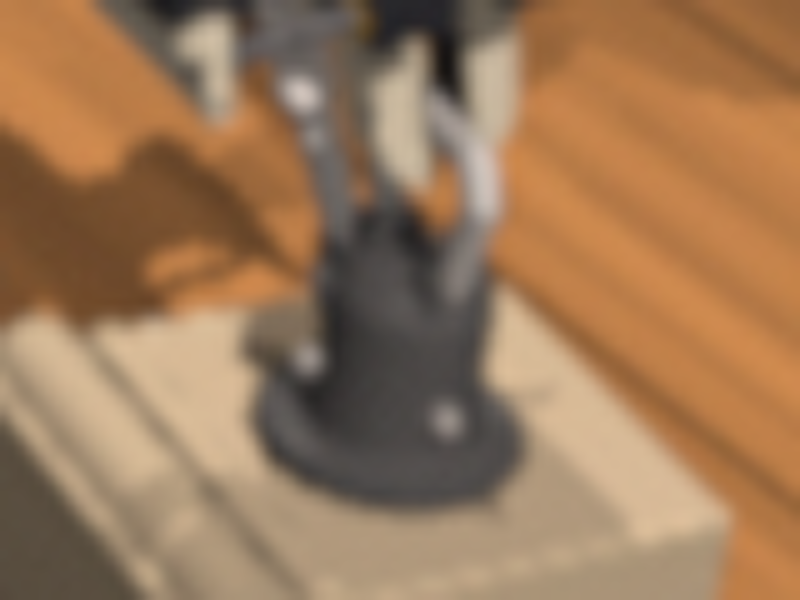

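The foot ellipse centre at scene (228.9, 152.5) matches the seated prediction (229.7, 152.6). There's no gap under the foot, it stalls hard at about 23 N, and the lever is still up, so I take it as home. Release and rise next.

```bash
python3 -m creep '{"delta_pos":[[0,0,0],[0,0,0],[0,0,-2],[0,0,-3],[0,0,-3]],"twist":[0,0,0,0,0]}'
python3 -m creep '{"delta_pos":[[0,0,0],[0,0,0],[0,0,0],[0,0,0],[0,0,0]],"twist":[0,0,0,0,0]}' 0.8
python3 -m creep '{"delta_pos":[[0,0,0],[0,0,0],[0,0,0],[0,0,0],[0,0,0]],"twist":[0,0,0,0,0]}'
python3 -m creep '{"delta_pos":[[0,0,-10],[0,0,-30],[0,0,-50],[0,0,-80],[0,0,-90]],"twist":[0,0,0,0,0]}'
python3 -m creep '{"delta_pos":[[-10,0,0],[-30,0,0],[-50,0,0],[-70,0,0],[-75,-2,0]],"twist":[0,0,0,0,0]}' 0
python3 -m creep '{"delta_pos":[[0,0,0],[0,0,0],[0,0,0],[0,0,0],[0,0,0]],"twist":[0,0,0,0,0]}'
python3 -m creep '{"delta_pos":[[0,0,0],[0,0,0],[0,0,0],[0,0,0],[0,0,0]],"twist":[0,0,0,0,0]}'
python3 - <<'E'
from h import *
s=camera("scene")["frame"];t=camera("top")["frame"]
f=lambda im,u,v,w,h,W=400,H=300:cv2.resize(im[v:v+h,u:u+w],(W,H),interpolation=cv2.INTER_CUBIC)
cv2.imwrite("pics/crop8.png",np.hstack([f(t,276,135,100,75),f(s,170,80,100,75)]))
E
```

```text
clock: 14.53
tcp_pos: [544.8, -203.5, 248.9]
orientation: [2.325, 2.109, 0.001]
force: [2.5, -3.5, 6.8]
width: 10.6
grasp_force: 30.0
clock: 14.95
tcp_pos: [543.1, -202.0, 246.9]
orientation: [-2.324, -2.11, 0.001]
force: [0.1, 1.0, -0.0]
width: 39.5
grasp_force: 0.0
clock: 15.37
tcp_pos: [544.0, -202.8, 247.7]
orientation: [-2.327, -2.111, 0.0]
force: [0.2, 0.2, 0.6]
width: 71.7
grasp_force: 0.0
clock: 15.78
tcp_pos: [545.7, -202.6, 342.3]
orientation: [2.323, 2.108, 0.004]
force: [0.3, 0.1, 1.1]
width: 73.2
grasp_force: 0.0
clock: 16.2
tcp_pos: [533.1, -282.4, 335.9]
orientation: [-2.332, -2.104, 0.004]
force: [-0.2, -1.8, -0.1]
width: 44.0
grasp_force: 0.0
clock: 16.62
tcp_pos: [535.1, -275.9, 337.9]
orientation: [2.324, 2.113, 0.0]
force: [0.5, -0.7, 0.3]
width: 11.2
grasp_force: 0.0
clock: 17.03
tcp_pos: [534.8, -277.3, 337.8]
orientation: [2.327, 2.111, -0.0]
force: [-0.4, -0.4, -0.1]
width: 0.2
grasp_force: 0.0
```

View pics/crop8.png

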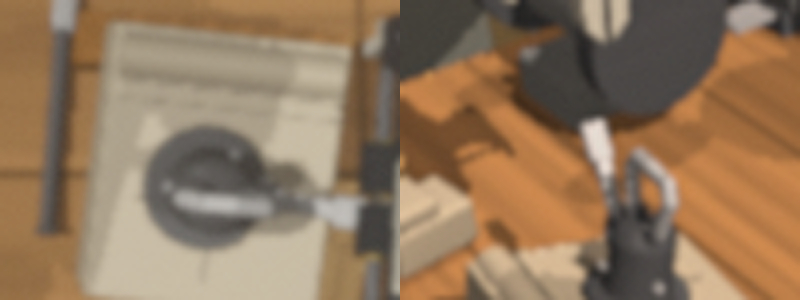

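```bash
python3 - <<'E'
from h import *
t=camera("top");s=camera("scene")
fo=onz(t,327.75,181.75,95);br,e=two(t,(331,185.75),s,(170+257/4,80+170/4));print(fo.round(1),br.round(1),e,onz(t,331,185.75,201.5).round(1))
print("pad",two(t,(361,187.5),s,(219.25,116)))
E
```

```text
[ 568.2 -207.5   95. ] [ 547.5 -196.9  199. ] 0.37938587996283346 [ 547.5 -196.6  201.5]
pad (array([ 546.22327451, -277.06906341,  179.60676338]), np.float64(2.852069779295737))
```

Released, it stands steady with the lever up. To be sure it's fully home I'll press down on the bail with closed fingers before touching the latch.

```bash
python3 -m creep '{"delta_pos":[[20,1,0],[45,3,0],[65,4,0],[74,4.5,0],[74,4.5,0]],"twist":[0,0,0,0,0]}'
python3 -m creep '{"delta_pos":[[0,0,20],[0,0,40],[0,0,52],[0,0,58],[0,0,58]],"twist":[0,0,0,0,0]}'
python3 -m creep '{"delta_pos":[[0,0,2],[0,0,4],[0,0,6],[0,0,6]],"twist":[0,0,0,0]}'
```

```text
clock: 17.65
tcp_pos: [547.0, -201.2, 338.2]
orientation: [2.322, 2.116, 0.001]
force: [0.3, 0.2, -0.2]
width: 0.7
grasp_force: 0.0
clock: 18.07
tcp_pos: [545.5, -205.1, 278.2]
orientation: [-2.326, -2.108, 0.002]
force: [-0.5, -0.7, 1.4]
width: 0.6
grasp_force: 0.0
clock: 18.4
tcp_pos: [546.6, -204.2, 274.0]
orientation: [2.326, 2.11, 0.0]
force: [0.6, 1.4, 0.1]
width: 0.1
grasp_force: 0.0
```

```bash
python3 -m creep '{"delta_pos":[[0,0,1],[0,0,2],[0,0,2]],"twist":[0,0,0]}'
python3 -m creep '{"delta_pos":[[0,0,1],[0,0,2],[0,0,2]],"twist":[0,0,0]}'
```

```text
clock: 18.65
tcp_pos: [546.6, -204.1, 271.9]
orientation: [2.326, 2.111, 0.0]
force: [-0.1, 0.2, 1.2]
width: 0.2
grasp_force: 0.1
clock: 18.9
tcp_pos: [546.7, -204.1, 271.7]
orientation: [2.326, 2.11, -0.001]
force: [-4.6, 0.6, 12.1]
width: 0.4
grasp_force: 6.2
```

```bash
python3 -m creep '{"delta_pos":[[0,0,1],[0,0,2],[0,0,2]],"twist":[0,0,0]}'
python3 -m creep '{"delta_pos":[[0,0,0.5],[0,0,1],[0,0,1.5],[0,0,1.5]],"twist":[0,0,0,0]}'
```

```text
clock: 19.15
tcp_pos: [546.8, -204.0, 271.4]
orientation: [2.325, 2.109, -0.002]
force: [-10.0, 1.2, 26.3]
width: 0.4
grasp_force: 12.3
clock: 19.48
tcp_pos: [546.9, -204.0, 271.3]
orientation: [2.325, 2.109, -0.003]
force: [-13.3, 1.3, 33.9]
width: 0.6
grasp_force: 16.9
```

A rigid stop at 36 N confirms it is home. Now the lever.

```bash
python3 -m creep '{"delta_pos":[[0,0,-10],[0,0,-35],[0,0,-60],[0,0,-72],[0,0,-72]],"twist":[0,0,0,0,0]}'
python3 -m creep '{"delta_pos":[[-15,0,0],[-40,-1,0],[-62,-2,0],[-75,-2.7,0],[-75,-2.7,0]],"twist":[0,0,0,0,0]}'
python3 -m creep '{"delta_pos":[[0,0,10],[0,0,30],[0,0,45],[0,0,55],[0,0,55]],"twist":[0,0,0,0,0]}'
```

```text
clock: 19.9
tcp_pos: [548.0, -204.1, 341.2]
orientation: [2.323, 2.107, 0.004]
force: [-0.1, -0.7, 0.4]
width: 0.2
grasp_force: 0.0
clock: 20.32
tcp_pos: [534.4, -283.6, 335.9]
orientation: [-2.332, -2.102, 0.004]
force: [0.4, 0.0, -0.6]
width: 0.5
grasp_force: 0.0
clock: 20.73
tcp_pos: [535.4, -276.4, 280.2]
orientation: [-2.32, -2.111, 0.001]
force: [-0.1, -0.1, 0.6]
width: 0.3
grasp_force: 0.0
```

```bash
python3 -m creep '{"delta_pos":[[-1,1,5],[-2,2,10],[-3,3,15],[-4,4,20],[-5,4.5,23]],"twist":[0,0,0,0,0]}'
python3 -m creep '{"delta_pos":[[-2,1,5],[-4,2,10],[-5,3,14],[-7,4,18],[-8,4.5,22]],"twist":[0,0,0,0,0]}'
```

```text
clock: 21.15
tcp_pos: [540.6, -284.1, 259.9]
orientation: [2.327, 2.111, 0.0]
force: [-1.9, 0.1, 4.1]
width: 0.3
grasp_force: 2.3
clock: 21.57
tcp_pos: [544.6, -293.3, 238.7]
orientation: [2.327, 2.108, 0.0]
force: [-0.6, 0.2, 3.5]
width: 0.2
grasp_force: 1.3
```

```bash
python3 -m creep '{"delta_pos":[[-1,1,5],[-2,2,10],[-2,3,15],[-3,4,19],[-3,5,23]],"twist":[0,0,0,0,0]}'
python3 -m creep '{"delta_pos":[[0,1,4],[0,1.5,8],[0,2,11],[0,2,13],[0,2,13]],"twist":[0,0,0,0,0]}'
```

```text
clock: 21.98
tcp_pos: [548.8, -296.1, 214.6]
orientation: [-2.327, -2.111, 0.001]
force: [-1.2, -0.9, 2.9]
width: 0.6
grasp_force: 1.5
clock: 22.4
tcp_pos: [551.0, -295.8, 201.8]
orientation: [-2.326, -2.111, -0.001]
force: [-1.3, -0.7, 1.2]
width: 0.5
grasp_force: 0.3
```

```bash
python3 -m creep '{"delta_pos":[[0,0,1],[0,0,2],[0,0,3],[0,0,3]],"twist":[0,0,0,0]}'
python3 -m creep '{"delta_pos":[[0,0,1],[0,0,2],[0,0,3],[0,0,3]],"twist":[0,0,0,0]}'
```

```text
clock: 22.73
tcp_pos: [551.1, -296.0, 199.5]
orientation: [2.326, 2.11, 0.001]
force: [0.0, 0.0, 3.8]
width: 0.5
grasp_force: 2.4
clock: 23.07
tcp_pos: [551.5, -296.7, 198.2]
orientation: [2.325, 2.109, -0.0]
force: [-3.1, -1.6, 13.2]
width: 0.4
grasp_force: 6.9
```

```bash
python3 -m creep '{"delta_pos":[[0,0,1],[0,0,2],[0,0,3],[0,0,3],[0,0,3]],"twist":[0,0,0,0,0]}'
python3 -m creep '{"delta_pos":[[0,0,-10],[0,0,-40],[0,0,-80],[0,0,-110],[0,0,-130]],"twist":[0,0,0,0,0]}'
python3 -m creep '{"delta_pos":[[-30,0,0],[-60,0,0],[-90,0,0],[-120,0,0],[-150,0,0]],"twist":[0,0,0,0,0]}'
python3 - <<'E'
from h import *
s=camera("scene")["frame"];t=camera("top")["frame"]
f=lambda im,u,v,w,h,W=400,H=300:cv2.resize(im[v:v+h,u:u+w],(W,H),interpolation=cv2.INTER_CUBIC)
cv2.imwrite("pics/crop9.png",np.hstack([f(t,276,135,100,75),f(s,170,100,100,75)]))
E
```

```text
clock: 23.48
tcp_pos: [551.8, -297.1, 197.1]
orientation: [2.324, 2.107, -0.002]
force: [-5.2, -1.0, 25.1]
width: 0.4
grasp_force: 12.7
clock: 23.9
tcp_pos: [551.6, -295.1, 326.1]
orientation: [2.325, 2.111, 0.003]
force: [1.0, -0.5, -0.2]
width: 0.5
grasp_force: 0.0
clock: 24.32
tcp_pos: [535.7, -445.9, 322.4]
orientation: [-2.325, -2.11, -0.0]
force: [0.6, -0.1, 0.1]
width: 0.9
grasp_force: 0.0
```

View pics/crop9.png

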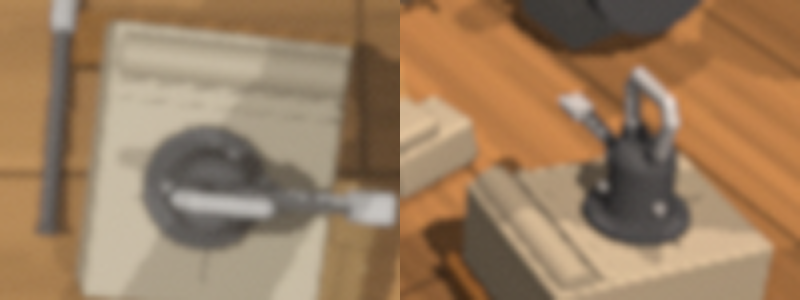

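```bash
python3 - <<'E'
from h import *
t=camera("top");s=camera("scene")
y=-.097;n=np.array([-np.sin(.2)*np.cos(y),-np.sin(.2)*np.sin(y),np.cos(.2)]);l=np.array([-.097,-.995,0]);f=np.array([569,-206,90])
for a in(0,.1,.3,.5):
    p=f+40*n+32*l+72*(np.cos(a)*l+np.sin(a)*n)+4*(-np.sin(a)*l+np.cos(a)*n);print(a,p.round(0),proj(t,p),proj(s,p))
print(two(t,(369.25,187.25),s,(213.75,126)));print("foot",proj(s,f+4*n),"bar",proj(s,f+112*n))
im=s["frame"][100:160,195:260];cv2.imwrite("pics/crop10.png",cv2.resize(im,(780,600)[:2],interpolation=cv2.INTER_CUBIC))
E
```

```text
0 [ 550. -309.  133.] [368.9, 187.1] [214.4, 124.5]
0.1 [ 549. -308.  140.] [369.3, 187.4] [214.7, 122.6]
0.3 [ 546. -304.  154.] [369.2, 187.9] [215.6, 119.3]
0.5 [ 545. -297.  166.] [368.0, 188.2] [216.9, 116.6]
(array([ 550.90222241, -312.04042809,  125.55778862]), np.float64(0.8711805007711908))
foot [229.1, 151.6] bar [233.0, 121.1]
```

View pics/crop10.png

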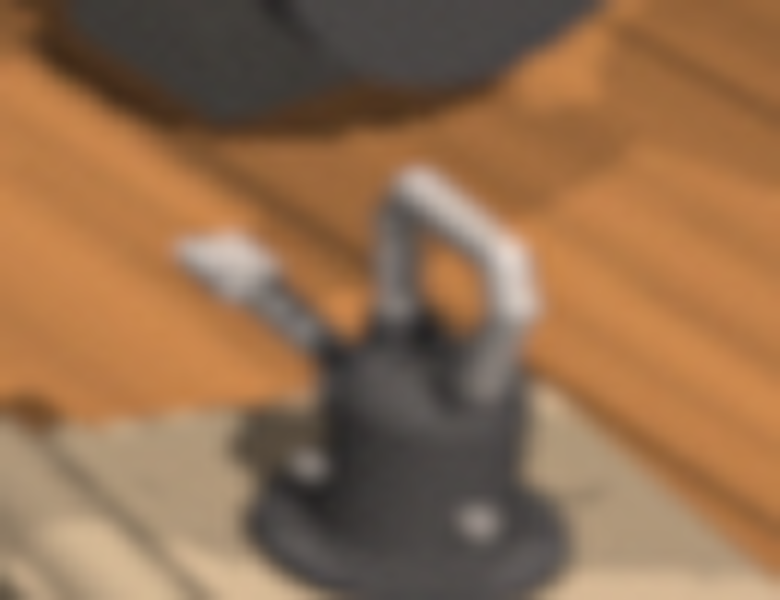

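The pad, seen at scene (213.8, 126), fits the shut lever: a fully down lever predicts (214.4, 124.5). The lever also looks parallel to the bail bar. The coupler is seated and the arm is clear, so I'm handing in.

```bash
python3 -c "
from h import *
print(hand_in())"
```

```text
the job is handed in; nothing more can be done
None
```

I handed the job in with the coupler fully home on the stud, its latch lever pressed shut, and the arm clear of everything; `hand_in()` returned no verdict, so these results rest on my own force and camera checks.

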